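# Shut the slide case and the specimen drawer

### The job

Put the microscope slides away with your fingertips only: push the raised lid of the white slide case in the open top drawer of the wooden cabinet down until it is fully shut, and only then push the drawer fully home. Pick nothing up; the slide case and the little coverslip box stay in the drawer, and the bottles beside the cabinet are left standing where they are.

Things in the scene. Friction and masses are not known exactly. Their poses are not given: they have to be found in the camera images.
- specimen_cabinet: Fixed wooden cabinet, 202 deep, 206 wide, 168 mm tall, three drawers with brass knobs, the lower two shut. Origin: centre of its underside; x points from front to back, z up. The roof board (159 to 168 mm high) ends 93 mm in front of the origin, 5 mm beyond the shut drawer's face: a finger pushing the panel meets the roof edge before the drawer is home; one on the knob's end does not.
- specimen_cabinet_drawer_3 (a joint): Pull-out of the top drawer in m: 0 home, 0.12 fully out (to the cabinet's -x). It starts nearly fully out, slides with about 0.6 N and stays where it is left. Its front panel spans 110 to 158 mm above the table, 180 mm wide, 10 mm thick, outer face 88 mm in front of the cabinet's origin when shut. Side walls end 148 mm high; inner floor at 113 mm; inner width 168 mm.
- drawer_knob (a point): Centre of the front end of the top drawer's brass knob: 13 mm diameter, sticking out 13 mm from the panel, mid width, 134 mm above the table.
- slide_case: White plastic case of slides, 45 x 88 mm, 29 mm tall when shut, about 160 g, loose on the drawer's floor, 88 mm length front to back. Origin: centre of its underside; y along the 88 mm length; x points to the hinge side (left seen from the robot). Hinge line at x = +22, z = +16 mm. The raised lid is too tall to pass under the cabinet's roof.
- slide_case_lid (a joint): Lid angle in rad: 0 shut flat, 1.57 upright, up to 2.06 leaning back beyond the hinge side. The lid is a shallow cap reaching 42 mm from the hinge line and 13 mm thick. The hinge is stiff enough (about 0.003 N m) for the lid to stay where it is left: it must be pushed all the way down.
- lid_free_edge (a point): Mid-length point on the outer top corner of the lid's free (opening) edge; when shut it lies at x = -20, z = +29 mm in the slide case's frame.
- microscope: Obstacle: fixed stereo microscope, 328 deep x 200 wide x 376 mm tall, at the left of the table, eyepieces overhanging towards the robot. Origin: underside of its base, about its middle. Keep clear of it with arm and gripper.
- coverslips: Small clear plastic coverslip box, 30 x 29 x 12 mm, loose on the drawer's floor to the right of the slide case. Origin: centre of its underside. To be left in the drawer.
- reagent_1: Brown dropper bottle with a black cap, 33 mm diameter x 95 mm, upright and loose on the table to the right of the drawer; origin at the centre of its underside. Leave alone.
- dropper_bottle: Small white squeeze bottle with a thin spout, 32 x 45 x 71 mm, upright and loose on the table to the left of the cabinet; origin at its underside. Leave alone.
Mind the look-alikes: they are no part of the job. What is shaped like the slide_case but green or pink is not meant.

How it is judged:
By the outcome, as a careful person would: the job done as asked, in the order asked, and still so for the second after the job is handed in, with the robot touching nothing.
It also fails if it takes over 48 s, if anything falls off the work surface, if the arm or the gripper's body presses on something with over 40 N, if the wrist force passes 120 N, or if a joint passes its speed limit or range.

### The arm

A 6-joint arm with a two-finger parallel gripper is mounted at the origin on a cart in front of the work surface, level with it; the furniture and walls round the work are solid. World frame = base frame: x ahead of the robot, y to its left, z up, the work surface at z = 0. Lengths are in m, angles in rad, forces in N, time in s.
With the tool pointing down it reaches from about 0.25 to 0.775 m from the base axis. Payload 4 kg.
Tool frame: the origin (TCP) lies at the very end of the fingers, on their centre line; the grasp point (between the pads) lies hold_point_z behind it (hold_point_z is the distance from the TCP to the grasp point, in m); z points along the fingers, y is the direction in which the jaws open and shut (so a half turn about z gives the same grasp; the last joint's range is limited). The gripper opens to 94 mm and grips with 3 to 60 N. Pads are 16 mm wide; open, the fingers measure 119 mm over their backs; the gripper's body (75 mm by 177 mm) begins 78 mm behind the grasp point.
Start: joints at [1.231, 0.087, 1.371, -0, 1.684, -0.103], TCP at [0.129, 0.535, 0.206] pointing down, gripper open.
Joint ranges: [-3.1, 3.1], [-0.76, 2.03], [0.27, 2.55], [-1.08, 4.22], [0.17, 2.65], [-2.57, 2.57]. Speed limits (rad/s): [2.79, 2.79, 3.14, 3.14, 3.14, 3.14].

### API

Orientations are given as [roll, pitch, yaw] about the fixed x, y, z axes, in that order (R = Rz(yaw) Ry(pitch) Rx(roll)).
In Python, from bench import * gives the robot as it stands.
- The arm moves only by the tool step_arm, never from a script. Its argument "increments" is text: rows parted by semicolons, each of 6 numbers parted by spaces: the shift along the tool's x, y, z in cm, then the turn, a rotation vector about the tool's x, y, z in rad. A call has 1 to 5 rows; each row shifts and turns the commanded pose from where the row before left it, along the tool's axes as they then stand; what a row does not reach is not made up. A row lasts 1/10 s, in which the tool goes at most 50 mm and 8.59 degrees, less where a joint would pass 70% of its speed; a pose out of reach is approached as far as the arm can. A call is refused whole if a number of a shift passes 5 or a number of a turn 0.15, either way. A call with a gripper value outside its range is refused whole. "claw" is the gripper's target within -1 to 1 (shut at 1, half-way at 0, fully open at -1), set as the call begins (left out, the last holds). The fingers move at their own pace and stop on an object; the grip force is fixed at half the most. Time passes only in rows, so rows that do not move let the fingers close. It gives the time, the measured TCP pose, the force and the opening at its end, in the units of the state.
- get_obs(): the state, without advancing time (a new reading comes with each control period).
- snapshot(name): name is "side" or "top" or "wrist"; returns the picture (400x640x3 uint8, red, green, blue); there is no depth.
- calibration(name): a dict with "camera_matrix" (3x3 intrinsics, pixels), "k1" (the pictures are not rectified: a ray, as slopes to the right and down, at radius r is drawn at 1 + k1 r^2 times it, then the intrinsics apply), "eye" and "orientation" of the camera in the world; the wrist camera has in their place "tool_from_camera" (4x4, takes a point from camera to tool coordinates, whose origin is the TCP and whose axes are the flange's). Camera axes: x right, y up, looking along -z (the intrinsics and any distortion apply to the point x, -y, -z); pixel columns grow to the right and rows downward; lengths in m; the calibration is good to about 2 mm. A picture is of the moment at which its call begins: read the wrist's pose just before it. calibration takes no time and is no camera call.
- close_job(): hands the job in, once; it reports no verdict.
The state is a dict: "time": time; "joint_positions": joint angles; "qvel": joint speeds; "joint_torque": joint torques, N m; "tool_pos": TCP position; "ee_rot": TCP orientation; "wrist_force": force on the tool from outside, world axes, zero at the start; "wrist_torque": the same for the moment, N m; "width": finger opening in m.
Only numpy, scipy, OpenCV 4.12 (cv2) and the standard library are available. Lean on these libraries where they do the work, as an engineer would, in place of code of your own. Each camera call takes 0.05 s, during which the arm holds its last target. There are 200 camera calls.

## Working session

There is one attempt and no reset: what is moved stays moved. The work goes in short steps, Python scripts to look and compute and a tool call to move; the robot and the scene stay as the last step left them, time stands still between calls to the robot, and variables do not carry over. Pictures are saved under pics/ and viewed, about 8 in all and at most 12, crops included, and the job is handed in when it is done.

Besides the shell and the picture viewer there is one more tool, called after "Emit:" as name(argument=value, ...), one argument or row to a line, values as JSON. step_arm: Moves the arm, as the interface text tells. Its arguments: {"type":"object","properties":{"increments":{"type":"string"},"claw":{"type":"number"}},"required":["increments"]}

```bash
mkdir -p pics; cat > h.py <<'E'
from bench import *
import numpy as np, cv2
from scipy.spatial.transform import Rotation as R
def save(n,f):
    im=snapshot(n); cv2.imwrite('pics/'+f,im[:,:,::-1]); return im
def cam(n):
    c=calibration(n); K=np.array(c['camera_matrix'])
    o=np.array(c['orientation']) 
    return c,K,o
E
python3 - <<'E'
from h import *
save('top','top0.png');save('side','side0.png')
print(calibration('top'));print(calibration('side'));print(get_obs())
E
```

```text
{'camera_matrix': array([[448.6432691 ,   0.        , 315.88304438],
       [  0.        , 448.6432691 , 199.6831533 ],
       [  0.        ,   0.        ,   1.        ]]), 'k1': -0.06970711384246275, 'eye': array([0.35675709, 0.20019304, 1.35820299]), 'orientation': array([ 1.41974758e-01, -2.67057639e-06, -1.57661414e+00])}
{'camera_matrix': array([[410.30663987,   0.        , 316.82663035],
       [  0.        , 410.30663987, 204.5094462 ],
       [  0.        ,   0.        ,   1.        ]]), 'k1': -0.10098322065344667, 'eye': array([ 0.32384276, -0.64643649,  0.60626023]), 'orientation': array([ 1.05637758,  0.00330804, -0.27650479])}
{'time': 0.1, 'joint_positions': array([ 1.23086462e+00,  8.79132402e-02,  1.37209876e+00,  5.28070454e-06,
        1.68356211e+00, -1.03125689e-01]), 'qvel': array([ 0.00069376, -0.00313438, -0.00287218,  0.00181928, -0.00056116,
       -0.00060567]), 'joint_torque': array([ 1.32977388e-03, -3.41250587e+01, -3.03303230e+01,  7.19539938e-02,
        3.03921837e-02, -1.00324301e-04]), 'tool_pos': array([0.12888481, 0.53419137, 0.20440584]), 'ee_rot': array([-3.13962227e+00, -2.09197189e-04,  2.90478702e+00]), 'wrist_force': array([ 0.12185211,  0.23315365, -0.20390591]), 'wrist_torque': array([0.03452856, 0.00852828, 0.04029244]), 'width': 0.0940996392661199}
```

View pics/top0.png

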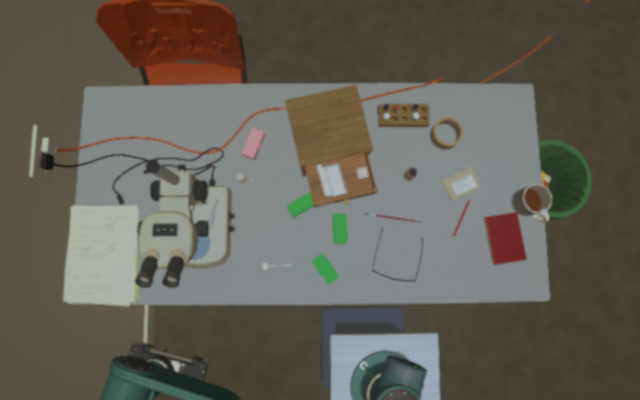

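View pics/side0.png

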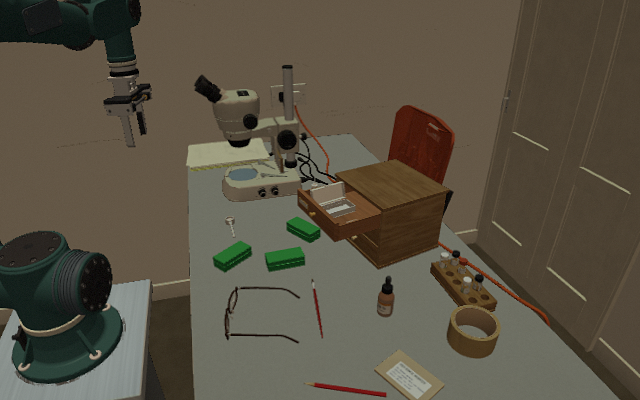

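```bash
python3 - <<'E'
import cv2,numpy as np
a=cv2.imread('pics/top0.png')[80:215,280:385];b=cv2.imread('pics/side0.png')[165:265,290:400]
a=cv2.resize(a,None,fx=4,fy=4,interpolation=cv2.INTER_CUBIC);b=cv2.resize(b,None,fx=7,fy=5.9,interpolation=cv2.INTER_CUBIC) if 0 else cv2.resize(b,None,fx=3.4,fy=3.4,interpolation=cv2.INTER_CUBIC)
o=np.zeros((540,800,3),np.uint8);o[:540,:420]=a;o[:b.shape[0],424:424+b.shape[1]]=b
cv2.imwrite('pics/c0.png',o)
E
```

```text
(no output)
```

View pics/c0.png

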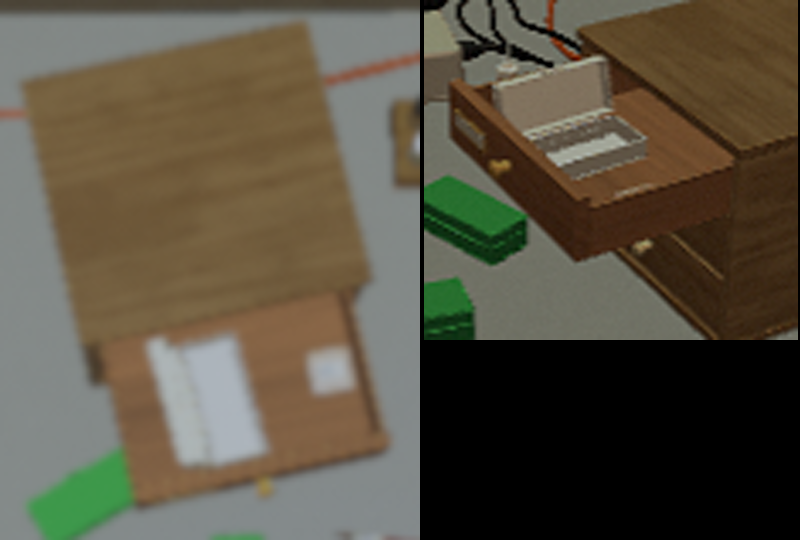

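```bash
cat >> h.py <<'E'
def ray(n,u,v,T=None):
    c=calibration(n);K=c['camera_matrix'];d=np.array([(u-K[0,2])/K[0,0],(v-K[1,2])/K[1,1]])
    s=d.copy()
    for _ in range(20): s=d/(1+c['k1']*(s@s))
    r=np.array([s[0],-s[1],-1])
    if T is None: return np.array(c['eye']),R.from_euler('xyz',c['orientation']).apply(r)
    M=T@np.array(c['tool_from_camera']); return M[:3,3],M[:3,:3]@r
def atz(n,u,v,z,T=None):
    o,d=ray(n,u,v,T); return o+d*(z-o[2])/d[2]
def tri(r1,r2):
    (a,d),(b,e)=r1,r2; A=np.c_[d,-e]; t=np.linalg.lstsq(A,b-a,rcond=None)[0]
    p,q=a+d*t[0],b+e*t[1]; return (p+q)/2,np.linalg.norm(p-q)
def pose():
    o=get_obs();T=np.eye(4);T[:3,:3]=R.from_euler('xyz',o['ee_rot']).as_matrix();T[:3,3]=o['tool_pos'];return T
E
python3 - <<'E'
from h import *
np.set_printoptions(precision=4,suppress=True)
t=lambda x,y,z:atz('top',280+x/4,80+y/4,z)
s=lambda x,y:ray('side',290+(x-424)/3.4,165+y/3.4)
C=[t(22,84,.168),t(305,22,.168),t(370,280,.168),t(84,343,.168)]
for n,p in zip(['BL','BR','FR','FL'],C):print(n,p)
print('depth',np.linalg.norm(C[0]-C[3]),np.linalg.norm(C[1]-C[2]),'w',np.linalg.norm(C[0]-C[1]),np.linalg.norm(C[2]-C[3]))
print('knob',t(265,492,.134)); print('panel',t(137,503,.158),t(388,445,.158))
print('base right edge',t(235,335,.129),t(265,452,.129))
print('lid L edge',t(150,340,.17),t(183,465,.17))
T=lambda x,y:ray('top',280+x/4,80+y/4)
print('lid near top tri',tri(T(183,465),s(497,85)),'far',tri(T(150,340),s(606,58)))
print('knob tri',tri(T(265,492),s(505,166)))
print('base R far',tri(T(235,335),s(648,137)))
print('cover',t(330,371,.125))
E
```

```text
BL [0.8042 0.282  0.168 ]
BR [0.8487 0.0845 0.168 ]
FR [0.6629 0.0439 0.168 ]
FL [0.62  0.239 0.168]
depth 0.189170852326535 0.19016549624086584 w 0.20245692382994562 0.19972779076037495
knob [0.522  0.1156 0.134 ]
panel [0.5118 0.2037 0.158 ] [0.5505 0.0332 0.158 ]
base right edge [0.6338 0.1345 0.129 ] [0.5507 0.1148 0.129 ]
lid L edge [0.6214 0.1943 0.17  ] [0.5357 0.1727 0.17  ]
lid near top tri (array([0.539 , 0.1721, 0.1662]), np.float64(0.005343974543573133)) far (array([0.6252, 0.1936, 0.1646]), np.float64(0.00526818767488191))
knob tri (array([0.5264, 0.1149, 0.1363]), np.float64(0.009487874015151726))
base R far (array([0.6361, 0.1339, 0.1307]), np.float64(0.005464698625625944))
cover [0.6085 0.068  0.125 ]
```

Emit:
step_arm(
  increments="1.0 -4 -1 0 0 0; 1.0 -4 -1 0 0 -0.115; 0 -4 -1 0 0 -0.115; 0 -4 -1 0 0 -0.115; 0 -4 0 0 0 -0.115",
  claw=1,
)

```text
time: 0.6
tool_pos: [0.0895, 0.341, 0.2465]
ee_rot: [3.14, 0.001, -2.912]
wrist_force: [0.6, 0.1, 0.6]
width: 0.0578
```

```bash
python3 - <<'E'
from h import *
np.set_printoptions(precision=3,suppress=True)
st(); print(get_obs()['joint_positions'],to(.605,.079,.25),to(.55,.079,.25))
E
```

```text
t 0.6 uvz [0.162 0.313 0.246] xyz [0.089 0.341 0.246] rpy [ 3.14   0.001 -2.912] F [0.6  0.05 0.63] w 0.0578
[ 1.153 -0.369  1.69  -0.     1.818 -0.648] [-44.076 -23.732  -0.332] [-38.576 -23.689  -0.339]
```

Emit:
step_arm(
  increments="-4 -4 0 0 0 0; -4 -4 0 0 0 0; -4 -4 0 0 0 0; -4 -4 0 0 0 0; -4 -4 0 0 0 0",
)

```text
time: 1.1
tool_pos: [0.3027, 0.2073, 0.2454]
ee_rot: [3.141, 0.001, -2.919]
wrist_force: [0.7, 1.9, 0.0]
width: 0.017
```

Emit:
step_arm(
  increments="-4.8 -1 0 0 0 0; -4.8 -1 0 0 0 0; -4.8 0 0 0 0 0; -4 0 0 0 0 0; 0 0 0 0 0 0",
)

```text
time: 1.6
tool_pos: [0.4885, 0.2299, 0.2413]
ee_rot: [-3.141, -0.006, -2.92]
wrist_force: [0.1, -1.0, -0.1]
width: 0.0008
```

```bash
python3 - <<'E'
from h import *
np.set_printoptions(precision=3,suppress=True)
st(); print(to(.605,.079,.25))
save('wrist','w1.png');np.save('w1T.npy',pose())
E
```

```text
t 1.6 uvz [0.527 0.117 0.241] xyz [0.488 0.23  0.241] rpy [-3.141 -0.006 -2.92 ] F [ 0.07 -0.96 -0.15] w 0.0008
[-7.782 -3.763 -0.908]
```

View pics/w1.png

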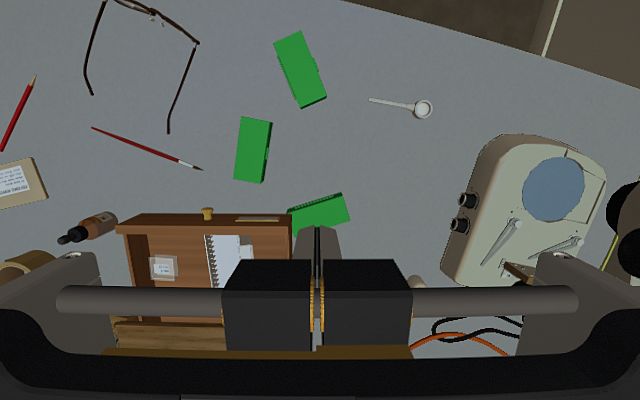

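```bash
python3 - <<'E'
from h import *
np.set_printoptions(precision=4,suppress=True)
T=np.load('w1T.npy')
for n,u,v,z in [('knob',207,208,.134),('panR',117,227,.158),('panL',291,218,.158),('caseR',207,235,.129),('caseR2',213,288,.129),('cover',163,268,.12)]:print(n,uvz(atz('wrist',u,v,z,T)))
E
```

```text
knob [ 0.5333 -0.002   0.134 ]
panR [ 0.5472 -0.0887  0.158 ]
panL [0.5372 0.0913 0.158 ]
caseR [ 0.5663 -0.0072  0.129 ]
caseR2 [ 0.6334 -0.0068  0.129 ]
cover [ 0.6125 -0.0696  0.12  ]
```

Emit:
step_arm(
  increments="-3.9 -1 0 0 0 0; -3.9 -1.5 0 0 0 0; 0 -0.2 3 0 0 0; 0 0 3 0 0 0; 0 0 0 0 0 0",
)

```text
time: 2.15
tool_pos: [0.5638, 0.2202, 0.1804]
ee_rot: [-3.141, -0.01, -2.918]
wrist_force: [0.3, 0.3, -1.0]
width: 0.0002
```

```bash
python3 - <<'E'
from h import *
np.set_printoptions(precision=3,suppress=True)
st(); print(to(.605,.09,.154))
a=save('side','s1.png')[120:270,240:440]
cv2.imwrite('pics/s1c.png',cv2.resize(a[:,:,::-1],None,fx=4,fy=4,interpolation=cv2.INTER_CUBIC))
E
```

```text
t 2.15 uvz [0.599 0.091 0.18 ] xyz [0.564 0.22  0.18 ] rpy [-3.141 -0.01  -2.918] F [ 0.3   0.34 -1.01] w 0.0002
[-0.682 -0.063  2.633]
```

View pics/s1c.png

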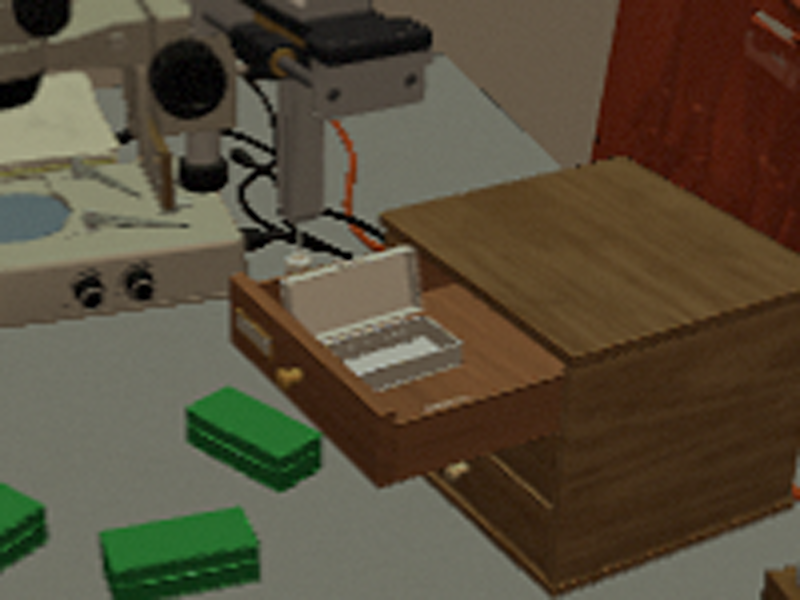

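Fingers hang just behind (left of) the lid, tip at about (300,215) of the crop, above the drawer's side wall; the lid is slightly past upright. Lower and sweep.

Emit:
step_arm(
  increments="-0.3 0 1.3 0 0 0; -0.3 0 1.3 0 0 0; 0 -1 0 0 0 0; 0 -1 0 0 0 0; 0 0 0 0 0 0",
)

```text
time: 2.7
tool_pos: [0.5785, 0.2013, 0.1603]
ee_rot: [-3.141, 0.001, -2.92]
wrist_force: [-0.7, -0.4, 0.1]
width: 0.0001
```

Emit:
step_arm(
  increments="0 -0.8 0 0 0 0; 0 -0.8 0 0 0 0; 0 -0.8 0 0 0 0; 0 -0.8 0 0 0 0; 0 -0.8 0 0 0 0",
)

```text
time: 3.2
tool_pos: [0.5872, 0.1633, 0.1608]
ee_rot: [-3.141, 0.002, -2.918]
wrist_force: [0.5, 0.2, -0.7]
width: 0.0007
```

```bash
python3 - <<'E'
from h import *
st()
a=save('side','s2.png')[120:270,240:440]
cv2.imwrite('pics/s2c.png',cv2.resize(a[:,:,::-1],None,fx=4,fy=4,interpolation=cv2.INTER_CUBIC))
E
```

```text
t 3.2 uvz [0.6088 0.03   0.1608] xyz [0.5872 0.1633 0.1608] rpy [-3.141e+00  2.000e-03 -2.918e+00] F [ 0.48  0.22 -0.69] w 0.0007
```

View pics/s2c.png

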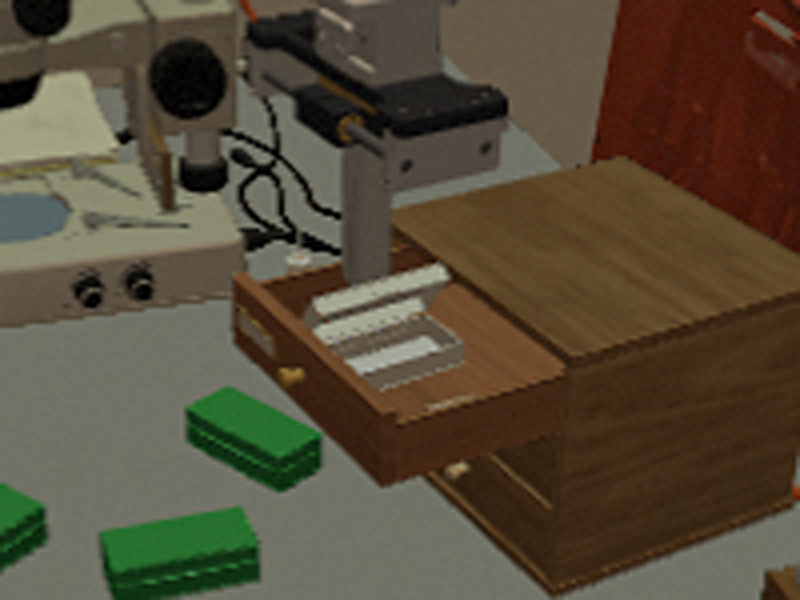

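The lid is tipped to roughly half way; case hasn't shifted. Continue over and down.

Emit:
step_arm(
  increments="0 -0.8 0.2 0 0 0; 0 -0.8 0.3 0 0 0; 0 -0.8 0.3 0 0 0; 0 0 0.3 0 0 0; 0 0 0.3 0 0 0",
)

```text
time: 3.75
tool_pos: [0.5918, 0.1401, 0.1448]
ee_rot: [3.141, -0.001, -2.919]
wrist_force: [0.2, -0.2, 0.1]
width: 0.0002
```

Emit:
step_arm(
  increments="0 0 0.2 0 0 0; 0 0 0.2 0 0 0; 0 0 0.2 0 0 0; 0 0 0 0 0 0",
)

```text
time: 4.15
tool_pos: [0.593, 0.1409, 0.1419]
ee_rot: [-3.141, 0.004, -2.918]
wrist_force: [0.4, 0.3, 6.0]
width: 0.0
```

Emit:
step_arm(
  increments="0 0 0.1 0 0 0; 0 0 0.1 0 0 0; 0 0 0 0 0 0",
)

```text
time: 4.45
tool_pos: [0.5939, 0.1411, 0.1417]
ee_rot: [-3.141, 0.008, -2.918]
wrist_force: [-1.0, -0.3, 10.1]
width: 0.0003
```

Emit:
step_arm(
  increments="0 0 -1.5 0 0 0; 0 0 -4 0 0 0; 2 0 -2 0 0 0; 3 0 0 0 0 0; 0 0 0 0 0 0",
)

```text
time: 4.95
tool_pos: [0.5411, 0.1293, 0.2142]
ee_rot: [3.142, 0.001, -2.918]
wrist_force: [0.3, -0.2, 0.6]
width: 0.0007
```

```bash
python3 - <<'E'
from h import *
st()
a=save('side','s3.png')[120:270,240:440]
cv2.imwrite('pics/s3c.png',cv2.resize(a[:,:,::-1],None,fx=4,fy=4,interpolation=cv2.INTER_CUBIC))
E
```

```text
t 4.95 uvz [0.5563 0.007  0.2142] xyz [0.5411 0.1293 0.2142] rpy [ 3.142e+00  1.000e-03 -2.918e+00] F [ 0.27 -0.17  0.63] w 0.0007
```

View pics/s3c.png

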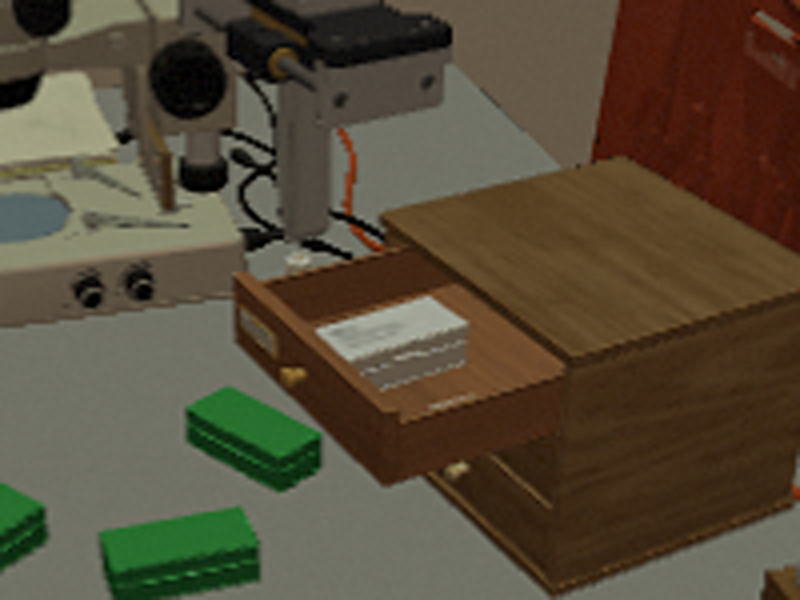

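Lid looks shut (flat, contact at z=0.1417 vs 0.142 expected). Now go in front of the knob.

Emit:
step_arm(
  increments="3 -0.4 0 0 0 0; 3 -0.5 0 0 0 0; 0 0 4.5 0 0 0; 0 0 4.5 0 0 0; 0 0 0 0 0 0",
)

```text
time: 5.5
tool_pos: [0.4809, 0.1068, 0.1143]
ee_rot: [3.139, -0.017, -2.918]
wrist_force: [-0.6, 0.2, -0.1]
width: 0.0005
```

```bash
python3 - <<'E'
from h import *
st();print(to(.515,-.002,.124).round(2))
save('wrist','w2.png')
E
```

```text
t 5.5 uvz [ 0.4926 -0.0017  0.1143] xyz [0.4809 0.1068 0.1143] rpy [ 3.139 -0.017 -2.918] F [-0.56  0.16 -0.11] w 0.0005
[-2.22 -0.03 -1.01]
```

View pics/w2.png

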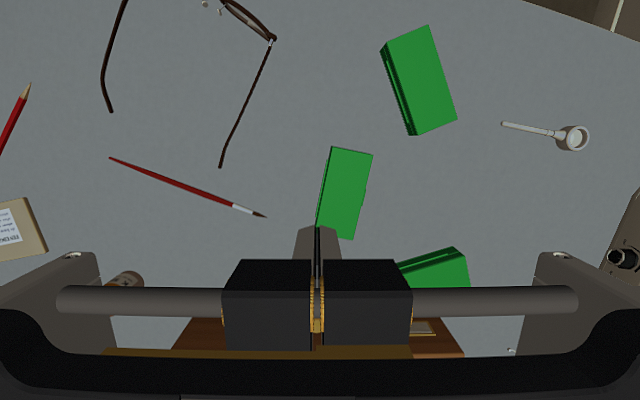

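Emit:
step_arm(
  increments="0 0 -0.6 0 0 0; -1.2 0 0 0 0 0; -1.2 0 0 0 0 0; -0.6 0 0 0 0 0; -0.6 0 0 0 0 0",
)

```text
time: 6.05
tool_pos: [0.523, 0.1155, 0.1292]
ee_rot: [-3.142, 0.001, -2.918]
wrist_force: [-0.4, -0.1, 0.7]
width: 0.0003
```

Emit:
step_arm(
  increments="-0.8 0 0 0 0 0; -0.8 0 0 0 0 0; -0.8 0 0 0 0 0; -0.8 0 0 0 0 0; -0.8 0 0 0 0 0",
)

```text
time: 6.55
tool_pos: [0.5613, 0.1241, 0.1283]
ee_rot: [-3.141, -0.0, -2.918]
wrist_force: [-0.9, -1.0, 0.8]
width: 0.0002
```

Emit:
step_arm(
  increments="-0.8 0 0.2 0 0 0; -0.8 0 0.1 0 0 0; -0.8 0 0 0 0 0; -0.8 0 0 0 0 0; -0.8 0 0 0 0 0",
)

```text
time: 7.05
tool_pos: [0.6002, 0.1331, 0.1252]
ee_rot: [3.141, -0.0, -2.918]
wrist_force: [-1.5, -0.3, -0.4]
width: 0.0002
```

Emit:
step_arm(
  increments="-0.6 0 0 0 0 0; -0.6 0 0 0 0 0; -0.4 0 0 0 0 0; -0.3 0 0 0 0 0; 0 0 0 0 0 0",
)

```text
time: 7.55
tool_pos: [0.6188, 0.1373, 0.1256]
ee_rot: [3.141, 0.001, -2.918]
wrist_force: [0.2, 0.9, 0.1]
width: 0.0003
```

```bash
python3 - <<'E'
from h import *
st();F=get_obs()['wrist_force'];print(uvz(F))
E
```

```text
t 7.55 uvz [ 0.6338 -0.0023  0.1256] xyz [0.6188 0.1373 0.1256] rpy [ 3.141e+00  1.000e-03 -2.918e+00] F [0.22 0.85 0.14] w 0.0003
[0.40710828 0.7830416  0.13572515]
```

Emit:
step_arm(
  increments="-0.3 0 0 0 0 0; -0.3 0 0 0 0 0; -0.2 0 0 0 0 0; 0 0 0 0 0 0",
)

```text
time: 7.95
tool_pos: [0.6254, 0.1388, 0.1257]
ee_rot: [3.142, -0.002, -2.918]
wrist_force: [-4.1, -0.7, 1.9]
width: 0.0005
```

Emit:
step_arm(
  increments="-0.2 0 0 0 0 0; -0.2 0 0 0 0 0; 0 0 0 0 0 0",
)

```text
time: 8.25
tool_pos: [0.6256, 0.1389, 0.1257]
ee_rot: [3.142, -0.011, -2.918]
wrist_force: [-13.4, -3.2, 7.6]
width: 0.0004
```

Stopped hard at u≈0.641, as predicted for home. Back off and check.

Emit:
step_arm(
  increments="1 0 0 0 0 0; 3 0 0 0 0 0; 4 0 0 0 0 0; 4 0 -3 0 0 0; 4 0 -4 0 0 0",
)

```text
time: 8.75
tool_pos: [0.4761, 0.1051, 0.1894]
ee_rot: [3.141, -0.003, -2.918]
wrist_force: [0.5, 0.2, 1.1]
width: 0.0004
```

Emit:
step_arm(
  increments="4 0 -3 0 0 0; 4 0 0 0 0 0; 0 0 0 0 0 0",
)

```text
time: 9.05
tool_pos: [0.3983, 0.0875, 0.2228]
ee_rot: [-3.141, 0.006, -2.919]
wrist_force: [-0.7, 0.7, -0.6]
width: 0.0002
```

```bash
python3 - <<'E'
from h import *
st()
a=save('side','s4.png')[130:330,270:470]; b=save('top','t4.png')[80:215,280:385]
a=cv2.resize(a,None,fx=2.3,fy=2.3,interpolation=cv2.INTER_CUBIC);b=cv2.resize(b,None,fx=3,fy=3,interpolation=cv2.INTER_CUBIC)
o=np.zeros((460,460+315,3),np.uint8);o[:,:460]=a;o[:405,460:]=b
cv2.imwrite('pics/f.png',o[:,:,::-1])
E
```

```text
t 9.05 uvz [ 0.4078 -0.0024  0.2228] xyz [0.3983 0.0875 0.2228] rpy [-3.141  0.006 -2.919] F [-0.66  0.68 -0.62] w 0.0002
```

View pics/f.png

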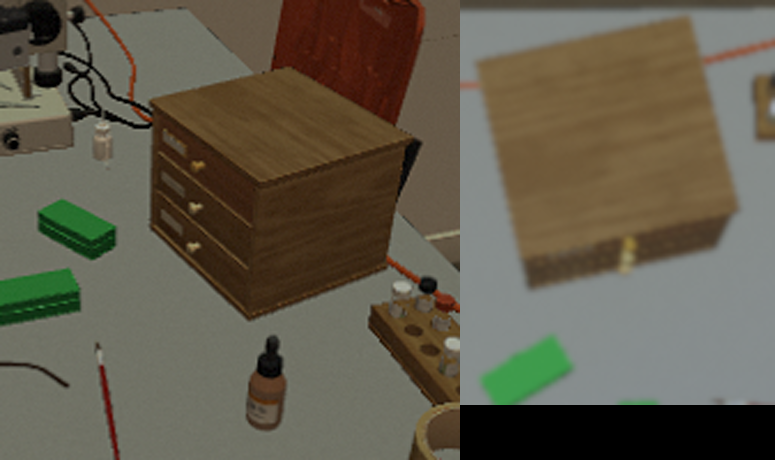

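The top drawer is flush with the two below it (knobs in line at about (197,165), (197,207) and (193,246)). Both bottles are standing and nothing touches the robot.

```bash
python3 -c "
from bench import *
print(close_job())"
```

```text
the job is handed in; nothing more can be done
None
```

The job is done and handed in at about 9 s of the allowed 48 s. With the fingers closed, I swept the slide case's raised lid over and pressed it shut. Then I pushed the drawer home by its knob.

- **Lid:** the fingertips stopped at a height of 141.7 mm with about 10 N, where 142 mm was expected for a shut lid. The picture taken before I pushed the drawer shows it closed and flat.
- **Drawer:** it stopped hard with about 14 N sideways (about 16 N in all), within 1 mm of the home position I worked out. In the final pictures it is flush with the two lower drawers.
- **Everything else:** both bottles are standing, and the arm is clear of everything. I did not see the case or the coverslip box again after the drawer closed. The drawer slid without catching, so the lid cleared the roof.

No check failed or disagreed.

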